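# Load a slide holder under the stage clip

### The job

Press the spring clip's thumb plate down with one fingertip and keep it down while your other fingertip pushes the slide holder along its lane, under the raised clip, until it is fully home against the end stop; only then let the clip down on the holder and move clear. Push the holder only: do not grasp or lift it, and leave the bottle, jar, objective and slide box standing where they are.

Things in the scene. Friction and masses are not known exactly. Their poses are not given: they have to be found in the camera images.
- stage: Fixed microscope stage: white base 210 x 125 mm (x -105 to 105, y -50 to 75), dark steel plate on it. Origin on the table under the lane's middle; x axis = push direction along the lane, away from the robot; z up. Lane floor 45 mm above the table, 53 mm wide (y -26.5 to 26.5), open at its -x end, guide strips 6 mm high, 4 mm thick along both sides. Clip on the +y side; small dummy knobs on the -y side.
- stop (a point): Foot of the end stop's face, mid-lane, on the lane floor: x = 95 mm in the stage's frame. The stop is a cross bar 9 mm high.
- holder: Loose aluminium slide holder flat in the lane, a plate 90 (along the lane) x 50 x 10 mm with a glass slide flush in its top, about 120 g. Origin: centre of its underside; axes parallel to the stage's. It starts short of the clip's nose; fully home (front edge on the end stop) its origin is at x = 50 mm in the stage's frame.
- clip (a joint): Steel spring clip's angle (rad): 0 at rest (nose down), 0.42 thumb plate fully down on its hard stop (nose up). Rocks about a pivot along the lane, at y 36 mm, z 49 mm in the stage's frame. Pressing the plate raises the nose; the spring (3 N at rest, 7 N fully down, mid plate) shuts it. The nose clears the holder's top from 0.24 up (by 2 mm at 0.30, 5 mm at 0.42) and rests on it at 0.215.
- plate_mid (a point): Middle of the thumb plate's top face, moves with the clip. The plate is 120 mm long (x -95 to 25 mm in the stage's frame), 26 mm wide, 2 mm thick, beside the lane. Fully down it is level, y 40 to 66 mm, top 3 mm above the lane floor; at rest it slopes up outwards by 0.42 rad, its middle 7 mm higher. A fingertip can slide along it while holding it down.
- nose (a point): Middle of the underside of the clip's nose pad: 15 mm along the lane (x 60 to 75 mm in the stage's frame), 10 mm wide (y about 2 to 12 mm), on an arm reaching over the lane from the pivot, up to 32 mm above the lane floor. At rest the pad is 3 to 5 mm above the floor and blocks the holder's way.
- dropper: Bystander: upright amber dropper bottle, 34 mm across, 70 mm high, beside the stage. Origin: centre of its underside.
- jar: Bystander: clear specimen jar with white lid, 48 mm across, 55 mm high, beside the stage. Origin: centre of its underside.
- objective: Bystander: steel microscope objective standing on the table, 28 mm across, 46 mm high, beside the stage. Origin: centre of its underside.
- slidebox: Bystander: grey slide box 35 x 85 x 30 mm lying beyond the end stop. Origin: centre of its underside.
Mind the look-alikes: they are no part of the job. There is more than one size of the holder; the job needs the middle-sized.

How it is judged:
By the outcome, as a careful person would: the job done as asked, in the order asked, and still so for the second after the job is handed in, with the robot touching nothing.
It also fails if it takes over 45 s, if anything falls off the work surface, if the arm or the gripper's body presses on something with over 40 N, if the wrist force passes 120 N, or if a joint passes its speed limit or range.

### The arm

A 7-joint arm with a two-finger parallel gripper is mounted at the origin on the work surface. World frame = base frame: x ahead of the robot, y to its left, z up, the work surface at z = 0. Lengths are in m, angles in rad, forces in N, time in s.
With the tool pointing down it reaches from about 0.425 to 0.95 m from the base axis. Payload 4.7 kg.
Tool frame: the origin (TCP) lies on the centre line of the jaws, within the pads' length; the fingertips stand robot.nose_length ahead of it and the grasp point (between the pads) lies 8 mm behind it (robot.nose_length is the distance from the TCP to the fingertips, in m); z points along the fingers, x is the direction in which the jaws open and shut, and the axes are right-handed (so a half turn about z gives the same grasp; the last joint's range is limited). The gripper opens to 85 mm and grips with 20 to 120 N. Pads are 22 mm wide; open, the fingers measure 114 mm over their backs; the gripper's body (76 mm by 85 mm) begins 54 mm behind the grasp point. The pads swing forward as they close: fully open they stand 13 mm farther back than shut.
Start: joints at [-1.306, 0.469, -0.049, 1.532, 0.024, 1.141, -0.082], TCP at [0.195, 0.646, 0.242] pointing down, gripper open.
Joint ranges: [-2.59, 2.59], [-0.33, 1.99], [-1.39, 1.29], [0.1, 2.45], [-1.04, 4.18], [0.21, 1.99], [-2.66, 2.66]. Speed limits (rad/s): [2.57, 2.57, 3.14, 3.14, 3.14, 3.14, 3.14].

### API

Orientations are given as [roll, pitch, yaw] about the fixed x, y, z axes, in that order (R = Rz(yaw) Ry(pitch) Rx(roll)).
In Python, from plant import robot gives the robot as it stands. Calls block until the motion is done:
- robot.goto(position, orientation): joint-space move of the TCP to a pose.
- robot.move_straight(position, vel=0.15, attitude=None, contact_N=None): straight line of the TCP; attitude=None keeps the orientation; vel is the mean speed in m/s. With contact_N (N) it stops when the force on the tool has changed by that much, and returns True; else False.
- robot.move_joints(angles): joint-space move.
- robot.grip(opening, strength=None): opening from 0.0 (shut) to 1.0 (fully open); strength is the grip in N (None keeps the last); returns when the fingers have stopped.
- robot.sleep(seconds).
- robot.inverse_kinematics(position, orientation): joint angles nearest the present ones, or None.
- robot.sense(): the state.
- robot.grab_frame(name): name is "side" or "top"; returns a dict with "image" (420x560x3 uint8, red, green, blue), "range_z" (420x560 float32, m along the optical axis (not along the pixel's ray), 0 where there is no reading), "fx", "fy", "cx", "cy" (pixels), "R" (3x3) and "t" (3): a world point X has camera coordinates R X + t. Camera axes: x right, y down, z forward; pixel columns grow to the right and rows downward; lengths in m; the calibration is good to about 2 mm. A picture is of the moment at which its call begins.
A pose or a line that the arm cannot do raises robot.IKError and nothing moves.
- robot.close_job(): hands the job in, once; it reports no verdict.
The state is a dict: "t": time; "joint_pos": joint angles; "joint_velocities": joint speeds; "effort": joint torques, N m; "tcp_pos": TCP position; "tcp_rot": TCP orientation; "wrist_force": force on the tool from outside, world axes, zero at the start; "torque": the same for the moment, N m; "opening": opening from 0.0 (shut) to 1.0 (fully open).
Only numpy, scipy, OpenCV 4.12 (cv2) and the standard library are available. Lean on these libraries where they do the work, as an engineer would, in place of code of your own. Each camera call takes 0.05 s, during which the arm holds its last target. There are 200 camera calls.

## Working session

There is one attempt and no reset: what is moved stays moved. The work goes in short steps, each a Python script; the robot and the scene stay as the last script left them, time stands still between calls to the robot, and variables do not carry over. Pictures are saved under pics/ and viewed, about 8 in all and at most 12, crops included, and the job is handed in when it is done.

```bash
ls; mkdir -p pics
python3 - <<'E'
from plant import robot
import cv2,numpy as np
print(robot.nose_length, robot.sense())
for n in("side","top"):
    f=robot.grab_frame(n); np.savez(f'pics/{n}0.npz',**f); cv2.imwrite(f'pics/{n}0.png',f["image"][:,:,::-1]); print(n,f["fx"],f["cx"],f["cy"],f["R"],f["t"], -f["R"].T@f["t"])
E
```

```text
pics
0.011 {'t': 0.0, 'joint_pos': array([-1.30593514,  0.46945244, -0.04859694,  1.53374013,  0.02406736,
        1.14101452, -0.08230157]), 'joint_velocities': array([-1.94748363e-03,  9.46605651e-04,  1.95825286e-03,  6.26942036e-04,
       -5.60270337e-05, -8.57611256e-06,  5.76903377e-04]), 'effort': array([-4.51092255e-04, -5.10296774e+01, -4.68535989e-02, -2.37714797e+01,
        1.06122752e-02,  7.41477212e-03, -3.61892916e-06]), 'tcp_pos': array([0.19525897, 0.64552342, 0.24123444]), 'tcp_rot': array([3.14154606e+00, 2.02971820e-03, 1.27705432e+00]), 'wrist_force': array([-0.07156257,  0.41723899, -0.8452571 ]), 'torque': array([-0.03247268,  0.00020546, -0.03641479]), 'opening': 0.9970834400049131}
side 539.6012226378039 274.954428941122 209.26284925295136 [[ 0.74698568 -0.66465314 -0.01576696]
 [-0.42380421 -0.45776172 -0.78156522]
 [ 0.51225226  0.59050014 -0.62362425]] [-0.41762121  0.32589202  0.70508944] [ 0.08888781 -0.54474776  0.68783212]
top 507.8634904374661 284.463669300255 197.59836689270904 [[-0.0219611  -0.99947942  0.02363468]
 [-0.98903884  0.0182669  -0.14652131]
 [ 0.1460133  -0.02659339 -0.98892513]] [0.032822   0.58108608 0.84540528] [0.45199709 0.04467246 0.92040828]
```

View pics/side0.png

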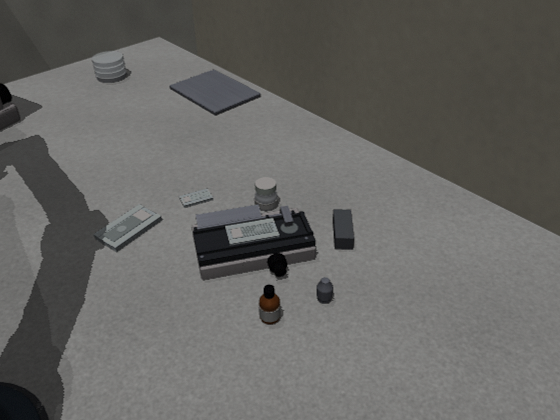

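View pics/top0.png

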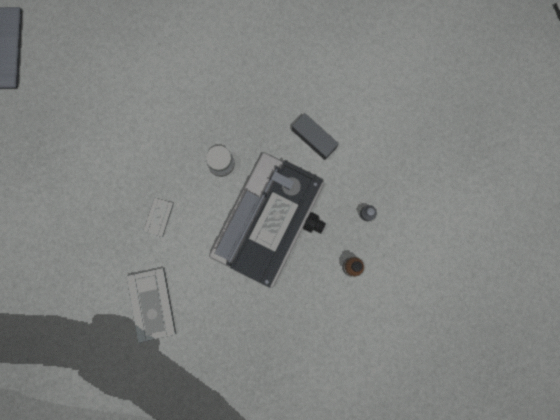

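Top view: stage around (268,220), yaw about -27°, with the clip plate to its left (238,228), nose arm at (287,183) and black knob at (315,223). There are three holder-like objects: small at (158,217), large at (151,303) and middle-sized in the lane at (273,221). The one in the lane fits the description. I'll confirm it in an enlarged crop and measure.

```bash
cat > h.py <<'E'
import numpy as np,cv2
def load(n): return dict(np.load(f'pics/{n}.npz'))
def ray(f,u,v,z):
    d=f["R"].T@np.array([(u-f["cx"])/f["fx"],(v-f["cy"])/f["fy"],1]); c=-f["R"].T@f["t"]
    return c+d*(z-c[2])/d[2]
def proj(f,X):
    p=f["R"]@np.asarray(X)+f["t"]; return np.array([f["fx"]*p[0]/p[2]+f["cx"],f["fy"]*p[1]/p[2]+f["cy"]])
def cloud(f):
    v,u=np.mgrid[:420,:560]; z=f["range_z"]
    P=np.stack([(u-f["cx"])/f["fx"]*z,(v-f["cy"])/f["fy"]*z,z],-1)
    return (P-f["t"])@f["R"]
E
python3 - <<'E'
from h import *
f=load('top0'); s=load('side0')
P=cloud(f)
a=cv2.resize(f["image"][140:300,195:335,::-1],None,fx=4,fy=4,interpolation=cv2.INTER_CUBIC)[:600]
b=cv2.resize(s["image"][170:290,180:330,::-1],None,fx=4,fy=4,interpolation=cv2.INTER_CUBIC)
a=cv2.convertScaleAbs(a,alpha=1.6); b=cv2.convertScaleAbs(b,alpha=1.6)
cv2.imwrite('pics/a.png',a);cv2.imwrite('pics/b.png',b)
for u,v in [(273,221),(280,205),(260,245),(245,265),(238,228),(230,225),(295,187),(290,186),(315,223),(219,160),(368,213),(354,267),(315,135),(158,217),(151,303),(264,165),(400,350)]:
    print((u,v),P[v,u].round(4))
# stage blob by height
for n,g in(('top',f),('side',s)):
    Q=cloud(g); m=((Q[...,2]>.025)&(g["range_z"]>0)&(Q[...,2]<.06)).astype(np.uint8)
    c,_=cv2.findContours(m,0,2)
    for k in c:
        if cv2.contourArea(k)>300:
            pts=np.array([Q[y,x] for x,y in k[:,0]]); 
            mm=np.zeros_like(m);cv2.drawContours(mm,[k],-1,1,-1)
            q=Q[(mm>0)&(m>0)]; r=cv2.minAreaRect(q[:,:2].astype(np.float32)); print(n,len(q),r,q[:,2].mean(), np.median(q[:,2]))
E
```

```text
(273, 221) [0.5395 0.0419 0.0563]
(280, 205) [0.5667 0.0294 0.0579]
(260, 245) [0.4995 0.0649 0.0489]
(245, 265) [0.4663 0.091  0.045 ]
(238, 228) [0.5291 0.1019 0.0523]
(230, 225) [0.5336 0.1147 0.062 ]
(295, 187) [0.599  0.0025 0.0486]
(290, 186) [0.5987 0.0116 0.0617]
(315, 223) [ 0.5366 -0.0315  0.0369]
(219, 160) [0.6474 0.1334 0.0572]
(368, 213) [ 0.5516 -0.1241  0.0434]
(354, 267) [ 0.4586 -0.0909  0.0732]
(315, 135) [ 0.6967 -0.037   0.0306]
(158, 217) [0.5556 0.2479 0.0085]
(151, 303) [0.4048 0.2565 0.0146]
(264, 165) [0.6429 0.056  0.0307]
(400, 350) [ 3.125e-01 -1.779e-01  2.000e-04]
top 235 ((0.45983654260635376, -0.09527351707220078), (0.03211711719632149, 0.03262501582503319), 88.84566497802734) 0.044874493656028164 0.045957138693708724
top 8346 ((0.5392771363258362, 0.03716825693845749), (0.15910762548446655, 0.20980849862098694), 62.13866424560547) 0.04621804621817708 0.04720459333821294
top 596 ((0.6507848501205444, 0.13489116728305817), (0.04366537556052208, 0.04405408352613449), 87.08385467529297) 0.05158248537123094 0.05586634803889933
top 907 ((0.6982254385948181
[... 375 characters left out ...]
104498863), 45.74851608276367) 0.028901555635296915 0.028981327172541985
side 5982 ((0.5370816588401794, 0.034538254141807556), (0.1594705879688263, 0.20988726615905762), 62.681243896484375) 0.045093443823266494 0.04547150235712411
side 455 ((0.6504554748535156, 0.13174067437648773), (0.04352550953626633, 0.0439966544508934), 88.77203369140625) 0.04505947904404776 0.05083642037299687
side 489 ((0.7202835083007812, 0.9166354537010193), (0.09735041856765747, 0.08761917799711227), 48.438236236572266) 0.04671749952962333 0.04806445189275572
side 2500 ((1.6268724203109741, 0.4491903483867645), (0.027482222765684128, 0.9106504917144775), 0.36791664361953735) 0.04215674289695977 0.04187625697075472
```

View pics/a.png

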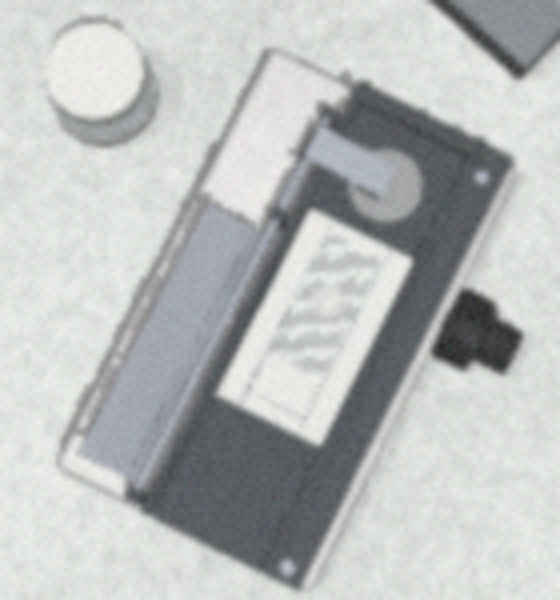

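View pics/b.png

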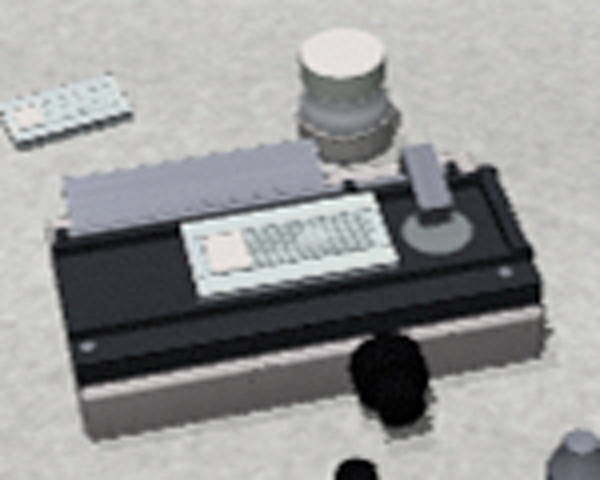

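The lane holder (crop a: corners (315,207), (412,260), (322,445), (218,393)) scales to about 90x47 mm, so it is the middle-sized one and short of the nose at (385,180). Next I measure the holder and stage frame from both views, then set the gripper opening and move above.

```bash
cat >> h.py <<'E'
Y=np.deg2rad(-27.6); O=np.array([.5403,.0398])
M=np.array([[np.cos(Y),-np.sin(Y)],[np.sin(Y),np.cos(Y)]])
def w(x,y,z): return np.r_[O+M@[x,y],z]
def st(p): return M.T@(np.asarray(p)[:2]-O)
ATT=[np.pi,0,Y+np.pi/2]
def holder(f,z=.055):
    g=cv2.cvtColor(f["image"],cv2.COLOR_RGB2GRAY)
    roi=np.zeros_like(g); c=np.array([proj(f,w(x,y,z)) for x,y in((-105,-30),(58,-30),(58,29),(-105,29))] if 0 else [proj(f,w(x,y,z)) for x,y in((-.105,-.03),(.06,-.03),(.06,.03),(-.105,.03))]).astype(int)
    cv2.fillPoly(roi,[c],1)
    t,_=cv2.threshold(g[roi>0].reshape(-1,1),0,255,cv2.THRESH_OTSU)
    m=((g>t)&(roi>0)).astype(np.uint8); m=cv2.morphologyEx(m,cv2.MORPH_CLOSE,np.ones((5,5)))
    k=max(cv2.findContours(m,0,2)[0],key=cv2.contourArea)
    P=np.array([st(ray(f,x,y,z)) for x,y in k[:,0]]).astype(np.float32)*1000
    return t,cv2.minAreaRect(P),np.percentile(P,[2,50,98],axis=0).round(1).tolist()
E
python3 - <<'E'
from h import *
for n in('top0','side0'):
    f=load(n); print(n,holder(f))
    Q=cloud(f); ok=f["range_z"]>0
    L=np.stack([*( (Q[...,:2]-O)@M ).transpose(2,0,1),Q[...,2]],-1)*1000
    # base edges: points z>25 within stage
    m=ok&(L[...,2]>25)&(abs(L[...,0])<130)&(abs(L[...,1])<100)
    for lo in range(-80,81,40):
        b=m&(abs(L[...,0]-lo)<8); print('x',lo,'ymin/max',np.percentile(L[b][:,1],[.5,99.5]).round(1))
    for lo in (-35,0,35,):
        b=m&(abs(L[...,1]-lo)<8); print('y',lo,'xmin/max',np.percentile(L[b][:,0],[.5,99.5]).round(1))
    b=m&(abs(L[...,0]+85)<12)&(abs(L[...,1])<20); print('floor z',np.median(L[b][:,2]))
    b=m&(abs(L[...,0]+30)<40)&(abs(L[...,1]-53)<3); print('plate mid z',np.median(L[b][:,2]))
    b=m&(L[...,2]>60); print('nose arm/high pts',np.percentile(L[b],[2,50,98],axis=0).round(1).tolist())
E
```

```text
top0 (97.0, ((6.97509765625, 1.0841178894042969), (49.54543685913086, 106.95862579345703), 89.81793212890625), [[-46.5, -23.8], [4.6, -2.6], [59.8, 25.9]])
x -80 ymin/max [-47.5  75.6]
x -40 ymin/max [-47.8  75.7]
x 0 ymin/max [-47.4  75.8]
x 40 ymin/max [-80.3  75.1]
x 80 ymin/max [-48.2  75.4]
y -35 xmin/max [-103.5  104.1]
y 0 xmin/max [-103.7  102. ]
y 35 xmin/max [-103.4  103.6]
floor z 45.889117824000095
plate mid z 56.05251206893256
nose arm/high pts [[-88.0, 0.6, 60.1], [60.7, 36.0, 62.6], [75.0, 65.7, 70.1]]
side0 (75.0, ((-23.070632934570312, 2.4613265991210938), (60.61717224121094, 167.46343994140625), 89.7115707397461), [[-106.0, -27.8], [-11.8, 24.0], [60.2, 33.0]])
x -80 ymin/max [-50.9  62.2]
x -40 ymin/max [-51.2  63.6]
x 0 ymin/max [-51.1  63.7]
x 40 ymin/max [-83.1  72.4]
x 80 ymin/max [-50.6  36. ]
y -35 xmin/max [-104.7  103.4]
y 0 xmin/max [-103.9  101.1]
y 35 xmin/max [-103.5   96.9]
floor z 43.79956143954358
plate mid z 54.06704166567379
nose arm/high pts [[-73.2, -1.3, 60.1], [66.6, 21.3, 63.8], [74.5, 60.9, 67.9]]
```

Run:
```python
from plant import robot
from h import *
robot.grip(0.45); print(robot.nose_length, robot.sense()['opening'])
robot.goto(w(-.068,.026,.20),ATT)
robot.move_straight(w(-.068,.026,.095),vel=.1)
s=robot.sense(); print(s['t'],s['tcp_pos'],st(s['tcp_pos']),s['tcp_rot'],s['wrist_force'])
for n in("side","top"):
    f=robot.grab_frame(n); np.savez(f'pics/{n}1.npz',**f)
a=load('side1')["image"][130:280,170:330,::-1]; b=load('top1')["image"][140:290,195:315,::-1]
im=np.hstack([cv2.resize(a,None,fx=2.8,fy=2.8,interpolation=2),cv2.resize(b,None,fx=2.8,fy=2.8,interpolation=2)])
cv2.imwrite('pics/c.png',cv2.convertScaleAbs(im,alpha=1.6))
```

```text
0.011 0.44880823713665563
4.0667 [0.49259901 0.09442539 0.09555019] [-0.06758051  0.02630954] [ 3.14068748e+00 -9.35381847e-04  1.08898947e+00] [-0.21071581 -0.36185136 -0.04388786]
```

View pics/c.png

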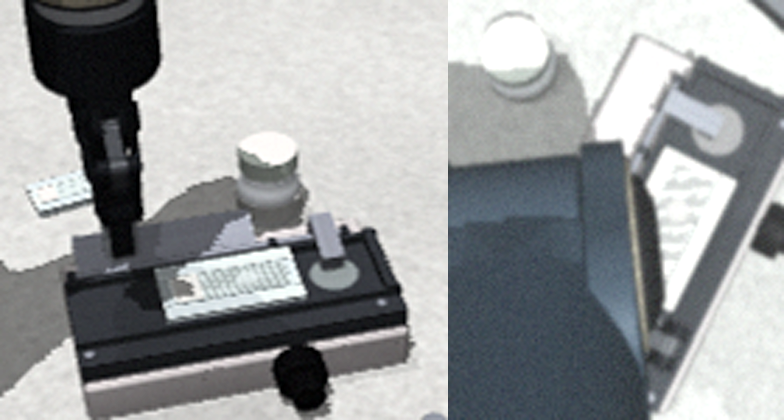

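The side crop shows the near fingertip at (122,255), above the lane and behind the holder. I'll measure finger B from the side depth, then come down with a force stop.

Run:
```python
from h import *
for n in('side1','top1'):
    f=load(n); Q=cloud(f)
    L=np.stack([*((Q[...,:2]-O)@M).transpose(2,0,1),Q[...,2]],-1)*1000
    ok=(f["range_z"]>0)&(abs(L[...,0]+68)<40)&(abs(L[...,1]-26)<60)
    for lo,hi in((72,80),(80,88),(88,96),(96,110),(110,125)):
        q=L[ok&(L[...,2]>lo)&(L[...,2]<hi)]
        if len(q)>3: print(n,lo,hi,len(q),np.percentile(q,[3,50,97],axis=0).round(1).tolist())
```

```text
side1 80 88 15 [[-76.9, -1.1, 83.9], [-68.0, 1.2, 86.0], [-58.0, 27.2, 87.8]]
side1 88 96 30 [[-78.5, -6.4, 88.7], [-69.6, -0.7, 93.1], [-57.0, 12.1, 95.8]]
side1 96 110 88 [[-78.4, -8.0, 96.4], [-69.1, -3.8, 102.7], [-57.5, 47.2, 109.0]]
side1 110 125 42 [[-78.3, -8.1, 110.2], [-68.6, -5.3, 113.1], [-59.2, 4.8, 117.5]]
```

Run:
```python
from plant import robot
from h import *
robot.move_straight(w(-.068,.026,.078),vel=.08)
z=.076;f0=robot.sense()['wrist_force']
for z in np.arange(.075,.0559,-.001):
    robot.move_straight(w(-.068,.026,z),vel=.02); s=robot.sense()
    F=s['wrist_force']-f0; print(round(s['t'],2),(1000*s['tcp_pos'][2]).round(2),F.round(1))
    if F[2]>11: break
f=robot.grab_frame("side"); np.savez('pics/side2.npz',**f)
cv2.imwrite('pics/d.png',cv2.convertScaleAbs(cv2.resize(f["image"][150:280,170:330,::-1],None,fx=4,fy=4,interpolation=2),alpha=1.6))
```

```text
4.83 75.09 [ 1.6  0.5 -0.2]
5.08 74.01 [ 0.5 -0.4 -1.4]
5.33 72.98 [ 1.3 -0.2 -0.5]
5.58 71.94 [ 0.6  0.8 -1.8]
5.83 70.92 [ 1.2  1.3 -0.8]
6.08 69.92 [ 1.1  0.1 -1.2]
6.33 68.92 [-0.   0.3 -0.9]
6.58 67.93 [ 0.7 -0.1 -1.2]
6.83 66.93 [ 0.9 -0.7 -0.5]
7.08 65.92 [ 1.7  0.2 -0.7]
7.33 64.93 [ 1.2 -0.2 -0.9]
7.58 64.19 [0.2 0.7 1.9]
7.83 63.2 [1.1 0.4 2.6]
8.07 62.18 [1.1 1.6 4.1]
8.32 61.22 [0.9 2.3 4.2]
8.57 60.29 [-0.1  3.   4.5]
8.82 59.35 [-0.2  3.3  4.8]
9.07 58.44 [0.5 2.7 6.5]
9.32 57.6 [0.5 3.  8.8]
9.57 57.24 [-1.7  3.1 13.4]
```

View pics/d.png

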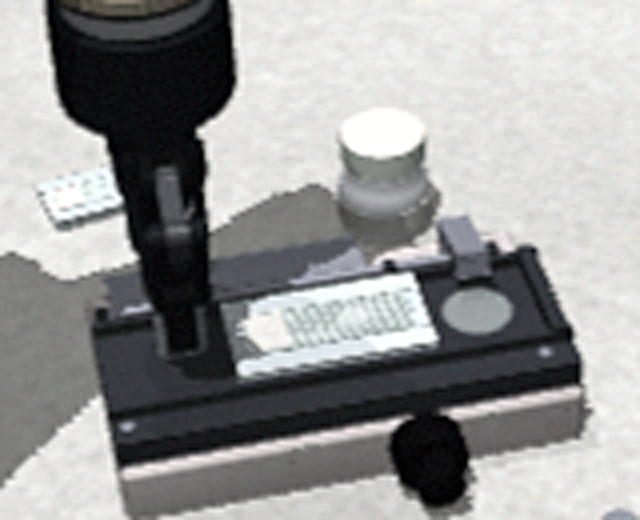

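The plate is pressed and the nose pad is visibly raised (crop (470,250)). I'll check the clip angle from the depth of the nose arm before and after, because the contact could be finger B on the floor rather than the hard stop.

Run:
```python
from plant import robot
from h import *
f=robot.grab_frame("top"); np.savez('pics/top2.npz',**f)
for n in('side0','side2','top0','top2'):
    f=load(n); Q=cloud(f)
    L=np.stack([*((Q[...,:2]-O)@M).transpose(2,0,1),Q[...,2]],-1)*1000
    m=(f["range_z"]>0)&(abs(L[...,0]-67)<9)&(L[...,1]>-8)&(L[...,1]<36)&(L[...,2]>53)
    q=L[m]; 
    for y in range(-4,36,5):
        k=q[abs(q[:,1]-y)<2.5]
        if len(k): print(n,y,len(k),np.median(k[:,2]).round(1),end=' | ')
    print()
```

```text
side0 -4 7 58.3 | side0 1 27 58.3 | side0 6 20 60.2 | side0 11 23 61.5 | side0 16 19 64.0 | side0 21 19 64.2 | side0 26 16 65.3 | side0 31 18 66.9 | 
side2 1 5 63.1 | side2 6 54 69.0 | side2 11 11 72.0 | side2 16 9 71.5 | side2 21 13 70.7 | side2 26 10 69.5 | side2 31 12 68.2 | 
top0 1 16 62.4 | top0 6 29 61.7 | top0 11 27 62.9 | top0 16 27 65.0 | top0 21 27 66.1 | top0 26 29 67.0 | top0 31 24 68.3 | 
top2 6 21 71.1 | top2 11 26 75.0 | top2 16 30 74.2 | top2 21 24 72.7 | top2 26 29 72.2 | top2 31 25 70.7 |
```

The arm slope changed by about 0.47 rad, so the plate is on its hard stop. Now I push in monitored steps.

Run:
```python
from plant import robot
from h import *
X=-.068
def rep():
    s=robot.sense(); F=s['wrist_force']; print(round(s['t'],2),(st(s['tcp_pos'])*1000).round(1),(1000*s['tcp_pos'][2]).round(2),'Fxy',(M.T@F[:2]).round(1),'Fz',F[2].round(1)); return s,M.T@F[:2]
rep()
for X in [-.06,-.05,-.04,-.03,-.02,-.014]:
    hit=robot.move_straight(w(X,.026,.0562),vel=.03,contact_N=12); s,F=rep()
    if hit: print('hit'); break
else:
    for X in np.arange(-.012,.005,.001):
        robot.move_straight(w(X,.026,.0562),vel=.02); s,F=rep()
        if F[0]<-14: print('stop');break
for n in("side","top"):
    f=robot.grab_frame(n); np.savez(f'pics/{n}3.npz',**f)
a=load('side3')["image"][130:280,170:330,::-1]; b=load('top3')["image"][140:290,195:315,::-1]
im=np.hstack([cv2.resize(a,None,fx=2.8,fy=2.8,interpolation=2),cv2.resize(b,None,fx=2.8,fy=2.8,interpolation=2)])
cv2.imwrite('pics/e.png',cv2.convertScaleAbs(im,alpha=1.6))
```

```text
9.68 [-67.8  27. ] 57.24 Fxy [-3.6  1.2] Fz 13.5
9.91 [-67.7  27.1] 57.45 Fxy [-3.  -1.3] Fz 10.8
hit
```

View pics/e.png

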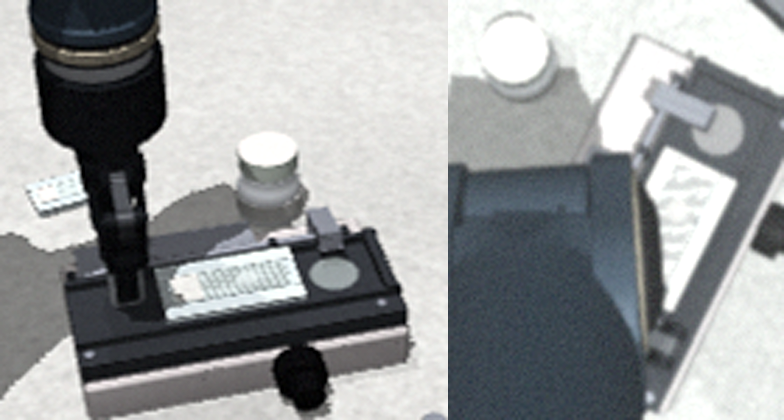

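Nothing reached: the contact stop tripped at the start, with the finger tip at crop (130,295) still about 10 mm behind the holder edge at (160,300). I'll use small monitored steps instead.

```bash
cat > push.py <<'E'
from plant import robot
from h import *
import sys
def rep():
    s=robot.sense(); F=s['wrist_force']; p=st(s['tcp_pos'])*1000; print(round(s['t'],2),p.round(1),(1000*s['tcp_pos'][2]).round(2),'Fxy',(M.T@F[:2]).round(1),'Fz',F[2].round(1)); return s,M.T@F[:2]
def push(x0,x1,step,z,vel,lim):
    for X in np.arange(x0,x1+1e-6,step):
        robot.move_straight(w(X,.026,z),vel=vel); s,F=rep()
        if F[0]<-lim or s['wrist_force'][2]>35 : print('limit');return True
    return False
E
python3 - <<'E'
from push import *
push(-.066,-.044,.002,.0563,.02,12)
E
```

```text
10.28 [-67.5  27. ] 57.2 Fxy [-5.7  1. ] Fz 14.6
10.53 [-67.4  27. ] 57.1 Fxy [-10.2   0.9] Fz 18.4
10.78 [-65.9  26.9] 57.05 Fxy [-10.6   1.2] Fz 19.9
11.03 [-64.3  26.8] 57.07 Fxy [-12.2   1.3] Fz 20.0
limit
```

Run:
```python
from push import *
push(-.061,-.017,.004,.0572,.03,16)
f=robot.grab_frame("top"); np.savez('pics/top4.npz',**f)
f=robot.grab_frame("side"); np.savez('pics/side4.npz',**f)
cv2.imwrite('pics/f.png',cv2.convertScaleAbs(cv2.resize(f["image"][150:280,170:330,::-1],None,fx=4,fy=4,interpolation=2),alpha=1.6))
```

```text
11.28 [-63.4  26.5] 57.42 Fxy [-6.1  1.8] Fz 10.8
11.57 [-59.5  26.3] 57.42 Fxy [-7.5  1.5] Fz 11.5
11.85 [-55.9  26.1] 57.41 Fxy [-7.1  0.3] Fz 12.8
12.13 [-52.3  26.1] 57.44 Fxy [-8.5 -0.2] Fz 14.3
12.42 [-48.3  26.1] 57.44 Fxy [-9.2  0.5] Fz 14.7
12.7 [-44.5  26.1] 57.44 Fxy [-9.2  0.2] Fz 14.1
12.98 [-40.6  26. ] 57.43 Fxy [-9.2  0. ] Fz 13.8
13.27 [-36.5  26.1] 57.48 Fxy [-9.4  1.2] Fz 14.1
13.55 [-32.5  26.1] 57.47 Fxy [-9.5  0.1] Fz 14.5
13.83 [-28.6  26.2] 57.53 Fxy [-9.6  1. ] Fz 14.5
14.12 [-24.4  26.2] 57.53 Fxy [-9.5  0.3] Fz 14.3
14.4 [-20.6  26.2] 57.51 Fxy [-9.9 -0.2] Fz 14.9
```

View pics/f.png

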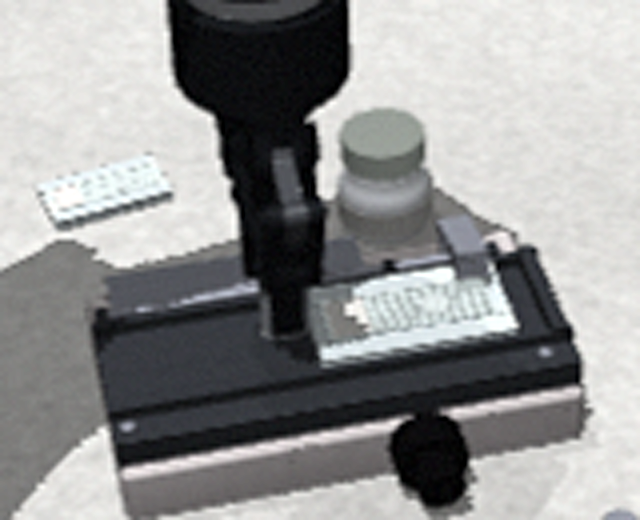

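The holder is moving under the raised nose, with its right edge at crop (515,325) and the stop bar at about (545,300). The friction baseline is about 10 N. I push on until a clear rise in force marks the stop.

Run:
```python
from push import *
push(-.014,.008,.0015,.0572,.015,22)
```

```text
14.85 [-20.4  26.3] 57.43 Fxy [-14.9  -1. ] Fz 20.7
15.1 [-16.8  26.3] 57.52 Fxy [-9.9  0.1] Fz 16.1
15.35 [-16.7  26.3] 57.47 Fxy [-14.8  -0.3] Fz 18.6
15.6 [-16.6  26.3] 57.42 Fxy [-15.5  -0.6] Fz 22.1
15.85 [-12.2  26.4] 57.53 Fxy [-10.7   0.7] Fz 15.1
16.1 [-12.1  26.4] 57.47 Fxy [-14.3   0.8] Fz 19.1
16.35 [-12.   26.4] 57.46 Fxy [-16.7  -0.7] Fz 21.4
16.6 [-7.5 26.4] 57.54 Fxy [-9.6  0.2] Fz 15.7
16.85 [-7.4 26.4] 57.5 Fxy [-12.4  -0.3] Fz 18.5
17.1 [-7.3 26.5] 57.45 Fxy [-16.3  -0.1] Fz 21.3
17.35 [-6.  26.5] 57.45 Fxy [-15.6   0.1] Fz 21.2
17.6 [-5.9 26.5] 57.42 Fxy [-20.   -0.7] Fz 23.8
17.85 [-5.8 26.5] 57.4 Fxy [-23.2  -1.6] Fz 27.2
limit
```

The force reached 23 N at x = -5.8 mm without a slip (home is expected at -6), so the holder is on the stop. I'll verify by image, then back off slightly with the clip still down.

Run:
```python
from push import *
for X in (-.008,-.012,-.016): robot.move_straight(w(X,.026,.0572),vel=.02); rep()
for n in("side","top"):
    f=robot.grab_frame(n); np.savez(f'pics/{n}5.npz',**f)
a=load('side5')["image"][170:260,230:325,::-1]; b=load('top5')["image"][145:235,235:330,::-1]
im=np.hstack([cv2.resize(a,None,fx=4.2,fy=4.2,interpolation=2),cv2.resize(b,None,fx=4.2,fy=4.2,interpolation=2)])
cv2.imwrite('pics/g.png',cv2.convertScaleAbs(im,alpha=1.8))
```

```text
18.6 [-6.4 26.5] 58.18 Fxy [0.1 1.1] Fz 7.5
18.95 [-8.7 26.3] 58.55 Fxy [2.8 1.1] Fz 6.8
19.3 [-12.4  26.1] 58.55 Fxy [3.7 0.6] Fz 7.0
```

View pics/g.png

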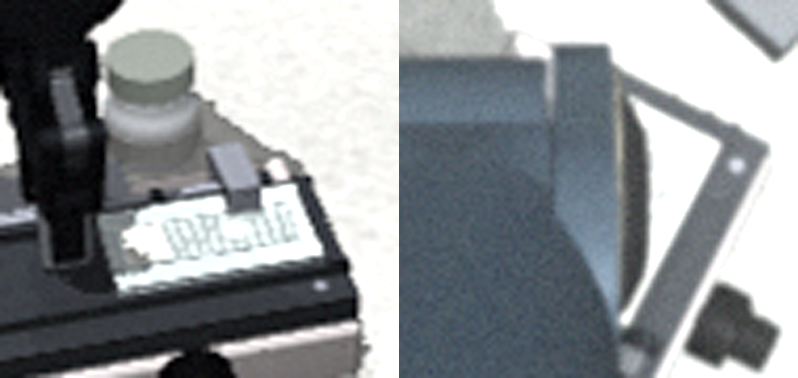

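Both views show the holder's front edge against the stop bar (side crop (325,245), top crop (720,145)) with the nose still raised. A quick numeric check comes first, and I lift only if it passes.

Run:
```python
from push import *
def front(n):
    f=load(n); g=cv2.cvtColor(f["image"],cv2.COLOR_RGB2GRAY); out=[]
    for y in (-.018,-.012,-.006):
        xs=np.arange(.03,.105,.0005); v=np.array([g[tuple(proj(f,w(x,y,.055)).round().astype(int)[::-1])] for x in xs]).astype(float)
        k=np.where(v>.55*np.percentile(v,80))[0]; out.append(round(1000*xs[k.max()],1))
    return out
a=front('side5');b=front('top5');print(a,b)
if np.mean(a+b)>92:
    robot.move_straight(w(-.014,.026,.072),vel=.03); rep()
    robot.move_straight(w(-.02,.026,.16),vel=.1)
    robot.goto(w(-.06,.20,.30),ATT); rep()
    for n in("side","top"):
        f=robot.grab_frame(n); np.savez(f'pics/{n}6.npz',**f); print(n,front(n+'6'),holder(f)[1])
    a=load('side6')["image"][160:330,160:370,::-1]; b=load('top6')["image"][100:300,130:400,::-1]
    A=cv2.resize(a,(400,324),interpolation=2);B=cv2.resize(b,(400,296),interpolation=2)
    B=cv2.copyMakeBorder(B,0,28,0,0,0)
    cv2.imwrite('pics/h.png',cv2.convertScaleAbs(np.hstack([A,B]),alpha=1.5))
    for n in('side6','top6'):
        f=load(n); Q=cloud(f); L=np.stack([*((Q[...,:2]-O)@M).transpose(2,0,1),Q[...,2]],-1)*1000
        q=L[(f["range_z"]>0)&(abs(L[...,0]-67)<9)&(L[...,1]>8)&(L[...,1]<34)&(L[...,2]>60)]; print('arm slope',np.polyfit(q[:,1],q[:,2],1))
```

```text
[np.float64(104.5), np.float64(104.5), np.float64(104.5)] [np.float64(104.5), np.float64(104.5), np.float64(104.5)]
20.05 [-14.5  25.8] 71.72 Fxy [0.5 0.1] Fz -0.3
21.99 [-59.4 198. ] 298.49 Fxy [0.5 0.1] Fz -0.7
side [np.float64(104.5), np.float64(104.5), np.float64(104.5)] ((-23.035171508789062, 2.447460174560547), (60.64455032348633, 167.5345001220703), 89.7115707397461)
top [np.float64(104.5), np.float64(104.5), np.float64(104.5)] ((32.67073059082031, 0.7515392303466797), (50.23286437988281, 56.00513458251953), 89.09317016601562)
arm slope [2.43346061e-02 6.65050781e+01]
arm slope [5.02754667e-02 6.79603435e+01]
```

View pics/h.png

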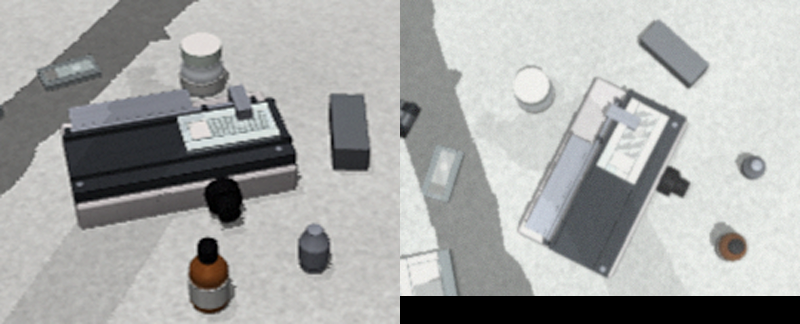

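Clip arm slope went from 0.27 to about 0.04, a clip angle of about 0.22, so it rests on the holder. The holder's rear edge in the top view is at 4.7 mm (home is 5). The front-edge metric saturated on the bright table beyond and told me nothing, so I do one proper profile check before handing in.

Run:
```python
from push import *
for n in('top6','side6'):
    f=load(n); g=cv2.GaussianBlur(cv2.cvtColor(f["image"],cv2.COLOR_RGB2GRAY),(1,1),0).astype(np.float32)
    for y in(-.018,-.01):
        xs=np.r_[np.arange(-.004,.014,.002),np.arange(.086,.104,.002)]; uv=np.array([proj(f,w(x,y,.055)) for x in xs],np.float32)
        v=cv2.remap(g,uv[:,:1],uv[:,1:],1).ravel()
        print(n,y,[(int(round(x*1000)),int(b)) for x,b in zip(xs,v)])
def c(n,lo,hi,x,y):
    f=load(n); Q=cloud(f); m=(f["range_z"]>0)&(Q[...,2]>lo)&(Q[...,2]<hi)&(np.hypot(Q[...,0]-x,Q[...,1]-y)<.05); return Q[m][:,:2].mean(0).round(4)
for nm,lo,hi,x,y in(('dropper',.06,.08,.459,-.095),('jar',.05,.06,.65,.135),('obj',.035,.05,.552,-.124),('box',.025,.035,.698,-.037)): print(nm,c('top0',lo,hi,x,y),c('top6',lo,hi,x,y))
```

```text
top6 -0.018 [(-4, 60), (-2, 60), (0, 61), (2, 65), (4, 98), (6, 142), (8, 156), (10, 156), (12, 156), (86, 160), (88, 158), (90, 159), (92, 153), (94, 121), (96, 72), (98, 64), (100, 62), (102, 77)]
top6 -0.01 [(-4, 57), (-2, 57), (0, 57), (2, 66), (4, 94), (6, 141), (8, 154), (10, 155), (12, 143), (86, 155), (88, 156), (90, 156), (92, 155), (94, 122), (96, 76), (98, 60), (100, 65), (102, 84)]
side6 -0.018 [(-4, 30), (-2, 29), (0, 26), (2, 28), (4, 55), (6, 126), (8, 141), (10, 142), (12, 145), (86, 134), (88, 137), (90, 137), (92, 139), (94, 100), (96, 36), (98, 30), (100, 32), (102, 67)]
side6 -0.01 [(-4, 28), (-2, 29), (0, 28), (2, 28), (4, 56), (6, 126), (8, 144), (10, 143), (12, 139), (86, 120), (88, 133), (90, 144), (92, 148), (94, 104), (96, 36), (98, 28), (100, 27), (102, 47)]
dropper [ 0.4601 -0.0961] [ 0.4602 -0.096 ]
jar [0.652  0.1348] [0.652  0.1347]
obj [ 0.5537 -0.1269] [ 0.5541 -0.1267]
box [ 0.6971 -0.0367] [ 0.6972 -0.0368]
```

The edges sit at 5 mm and 95 mm in both views, which is home, and the bystanders have not moved. Handing in.

```bash
python3 -c "
from plant import robot
print(robot.sense()['t']); robot.close_job()"
```

```text
22.0917
the job is handed in; nothing more can be done
```

The holder is home under the clip, and I handed the job in at 22 s of the 45 s allowed. One fingertip held the thumb plate at or near its hard stop. The other pushed the middle-sized holder along the lane until the force rose to 23 N at the end stop. I then backed off about 6 mm with the clip still open, lifted to let it down, and moved clear.

**Last checks:**
- **Holder:** its edges sit at about 5 and 95 mm in the stage's frame in both views; fully home is 5 and 95 mm.
- **Clip:** its angle is about 0.22 rad, so it is resting on the holder.
- **Bystanders:** the bottle, jar, objective and slide box are within 0.5 mm of where they started.
- **Robot:** the arm is clear and touching nothing.

**Checks that failed or disagreed:**
- **Contact stop:** the first push's contact stop tripped at once on friction at the plate, so I pushed in small force-monitored steps instead. The fingertip still moved in stick-slip.
- **Front-edge check:** the check meant to confirm the holder was home before I lifted saturated on the bright background. The lift went ahead on the force and the pictures, and I replaced that check with the edge profile above afterwards.
- **Holder finder:** in the side view its rectangle was never usable, so I relied on the edge profile there.

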